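Unclip the cover of a sample box

ROBOT

A 6-joint arm with a two-finger parallel gripper is mounted at the origin on the work surface. World frame = base frame: x ahead of the robot, y to its left, z up, the work surface at z = 0. Lengths are in mm, angles in rad, forces in N, time in s.
With the tool pointing down it reaches from about 300 to 850 mm from the base axis. Payload 4.2 kg.
Tool frame: the origin (TCP) lies midway between the tips of the shut fingers; the grasp point (between the pads) lies 19 mm behind it; z points along the fingers, y is the direction in which the jaws open and shut (so a half turn about z gives the same grasp; the last joint's range is limited). The gripper opens to 91 mm and grips with 3 to 60 N. Pads are 32 mm wide; open, the fingers measure 118 mm over their backs; the gripper's body (76 mm by 178 mm) begins 60 mm behind the grasp point.
Start: joints at [1.163, 0.32, 1.565, -0, 1.257, -0.02], TCP at [217.441, 532.318, 213.976] pointing down, gripper open.
Joint ranges: [-3.11, 3.11], [-0.84, 2.01], [0.21, 2.61], [-1.34, 4.49], [0.05, 2.63], [-2.56, 2.56]. Speed limits (rad/s): [2.57, 2.57, 3.14, 3.14, 3.14, 3.14].

INTERFACE

Orientations are given as [roll, pitch, yaw] about the fixed x, y, z axes, in that order (R = Rz(yaw) Ry(pitch) Rx(roll)).
In Python, from cell import telemetry, eyes, manip, spot_in, tip_of gives the robot as it stands.
- The arm moves only by the tool jog_arm, never from a script. Its argument "plan" is a list of rows, each a list of 3 entries, a list of its own where there are three numbers: the shift along the world's x, y, z in m, then the turn, a rotation vector about the world's x, y, z in degrees, then the closure, from 0 (fully open) to 1 (shut). A call has 1 to 12 rows; each row shifts and turns the commanded pose from where the row before left it; what a row does not reach is not made up. A row lasts 1/8 s, in which the tool goes at most 62.5 mm and 10.7 degrees, less where a joint would pass 70% of its speed; a pose out of reach is approached as far as the arm can. A call is refused whole if a number of a shift passes 0.0625 or a number of a turn 10.7, either way. A call with a gripper value outside its range is refused whole. The fingers move at their own pace and stop on an object; "newtons" is the grip in N (left out, the last holds). Time passes only in rows, so rows that do not move let the fingers close. It gives the time, the measured TCP pose, the force and the opening at its end, in the units of the state.
- telemetry.get_state(): the state, without advancing time (a new reading comes with each control period).
- eyes.capture(name): name is "side" or "top" or "wrist"; returns the picture (400x640x3 uint8, red, green, blue); there is no depth.
- eyes.camera_model(name): a dict with "K" (3x3 intrinsics, pixels), "R" (3x3) and "t" (3): a world point X has camera coordinates R X + t. Camera axes: x right, y down, z forward; pixel columns grow to the right and rows downward; lengths in mm; the calibration is good to about 2 mm. The wrist camera is an equidistant fisheye: a pixel r from the principal point sees the ray r / f radians off the axis. A picture is of the moment at which its call begins: read the wrist's pose just before it. camera_model takes no time and is no camera call; for the wrist camera it gives the pose at the moment of the call.
- manip.job_done(): hands the job in, once; it reports no verdict.
Trained networks look in the newest picture that a camera, given by its name, has taken for a name from the list of things; names that differ only in an ending like _2 or _b are one class to them, and where a whole thing is asked for, a point or a joint stands for the part that bears it (a point fixed in the world has none). Each returns a list of dicts, best first, with "conf" (0 to 1); they miss things now and then, are a little off and sometimes report something else, mostly with a low value. They report only what shows in the picture. A call takes as long as a camera call. They do not tell look-alikes from the thing itself.
- spot_in(camera, name): "box" ([centre column, centre row, width, height] in pixels, round what is visible of it).
- tip_of(camera, name): "uv" ([column, row] in pixels: a listed point, or the origin of a listed thing).
The state is a dict: "time": time; "q": joint angles; "qd": joint speeds; "joint_torque": joint torques, N m; "tool_pos": TCP position; "ee_rot": TCP orientation; "contact_force": force on the tool from outside, world axes, zero at the start; "torque": the same for the moment, N m; "width": finger opening in mm.
Only numpy, scipy, OpenCV 4.12 (cv2) and the standard library are available. Lean on these libraries where they do the work, as an engineer would, in place of code of your own. Each camera call takes 0.05 s, during which the arm holds its last target. There are 200 camera calls.

TASK

Open the narrow sample box so that the inspector can see the tubes inside: press the two ribbed side tabs of its snap-fit cover together, lift the cover straight off with the tabs still pressed, and gently set it down right way up in the shallow cardboard tray, without dropping it. Leave the box standing where it is, and do not disturb the similar box whose lid has a round knob and no tabs.

Things in the scene. Friction and masses are not known exactly. Their poses are not given: they have to be found in the camera images.
- cover: Grey snap-fit cover, 132 x 42 mm, 0.1 kg. Origin: centre of the underside of its feet; x along its length, z up. Cap from z = 13 to 47 mm; feet and catches reach down to z = 0. Mid-length on each long side a ribbed tab, 40 mm long, z = 17 to 43 mm, press faces at y = +28 and -28 mm. Each moves in 6 mm on a spring (2 N, 9 N at the stop); its catch is free from 4 mm in. Carried by the pressed tabs.
- sample_box: Loose off-white open box under the cover, 130 x 40 mm, 46 mm high, about 0.5 kg, on the table. Origin: centre of its underside; x along its length, z up. Clipped on, the cover's origin is 33 mm above this one, axes parallel, and the top at 80 mm. The box slides a little if the tabs are pressed off-centre, and is lifted along if the cover is pulled with its catches still hooked.
- tray: Shallow empty brown cardboard tray fixed to the table, 240 x 200 mm outside, rim 16 mm above the table, wall and floor 4 mm thick. Origin: centre of its underside, on the table; x along the 240 mm, y along the 200 mm, z up. Its floor is 4 mm above its origin.
- plain_box: Bystander: a loose box of the same size and materials as the sample box, with a plain lid that has no side tabs but a round knob, 20 mm across and 10 mm high, on top; 90 mm high in all. Origin: centre of its underside; x along its length, z up.
Not all that is in view belongs to the job. Leave any purple look-alike of the sample_box alone. Leave any green look-alike of the cover alone.

How it is judged:
By the outcome, as a careful person would: the job done as asked, in the order asked, and still so for the second after the job is handed in, with the robot touching nothing.
It also fails if it takes over 35 s, if anything falls off the work surface, if the arm or the gripper's body presses on something with over 40 N, if the wrist force passes 120 N, or if a joint passes its speed limit or range.

## Working session

There is one attempt and no reset: what is moved stays moved. The work goes in short steps, Python scripts to look and compute and a tool call to move; the robot and the scene stay as the last step left them, time stands still between calls to the robot, and variables do not carry over. Pictures are saved under pics/ and viewed, about 8 in all and at most 12, crops included, and the job is handed in when it is done.

Besides the shell and the picture viewer there is one more tool, called after "Call:" as name([rows], argument=value, ...), one row to a line, values as JSON. jog_arm: Moves the arm, as the interface text tells. Its arguments: {"type":"object","properties":{"plan":{"type":"array","items":{"type":"array"}},"newtons":{"type":"number"}},"required":["plan"]}

```bash
mkdir -p pics; ls; cat > h.py <<'E'
from cell import telemetry, eyes, manip, spot_in, tip_of
import numpy as np, cv2
def cap(n,f):
    im=eyes.capture(n); cv2.imwrite('pics/'+f,im[:,:,::-1]); return im
def ray(cam,uv):
    m=eyes.camera_model(cam);K=np.array(m['K']);R=np.array(m['R']);t=np.array(m['t'])
    d=np.array([(uv[0]-K[0,2])/K[0,0],(uv[1]-K[1,2])/K[1,1]])
    if cam=='wrist':
        r=np.hypot(*d); v=np.array([*(d/max(r,1e-9)*np.sin(r)),np.cos(r)])
    else: v=np.array([*d,1])
    return -R.T@t, R.T@v
def onz(cam,uv,z):
    c,v=ray(cam,uv); return (c+v*(z-c[2])/v[2]).round(1)
E
python3 - <<'E'
from h import *
for c in ('top','side'):
    cap(c,c+'1.png')
    for n in ('cover','sample_box','tray','plain_box'):
        print(c,n,[(np.round(d['conf'],2),np.round(d['uv']),onz(c,d['uv'],33 if n=='cover' else 0)) for d in tip_of(c,n)][:4])
s=telemetry.get_state();print(s)
E
python3 -c "
import cv2,numpy as np
cv2.imwrite('pics/b.png',np.vstack([cv2.imread('pics/%s1.png'%c)[::1,::1] for c in ('top','side')])[:, :][:800])"
```

```text
pics
top cover [(np.float64(0.81), array([455., 252.]), array([ 249.3, -470.9,   33. ])), (np.float64(0.7), array([384., 152.]), array([ 551.3, -269.9,   33. ]))]
top sample_box [(np.float64(0.62), array([400., 209.]), array([ 379.8, -318. ,    0. ])), (np.float64(0.39), array([384., 156.]), array([ 544.7, -274.5,    0. ]))]
top tray [(np.float64(0.56), array([215., 168.]), array([519.1, 248.4,   0. ]))]
top plain_box [(np.float64(0.92), array([302., 158.]), array([544.4, -18.9,   0. ]))]
side cover [(np.float64(0.82), array([324., 356.]), array([ 243.6, -502.3,   33. ])), (np.float64(0.61), array([396., 246.]), array([ 545.6, -290.7,   33. ]))]
side sample_box [(np.float64(0.87), array([395., 247.]), array([ 565.5, -262.7,    0. ])), (np.float64(0.62), array([335., 276.]), array([ 371.7, -291.6,    0. ]))]
side tray [(np.float64(0.59), array([302., 162.]), array([506.3, 241.8,   0. ]))]
side plain_box [(np.float64(0.87), array([341., 204.]), array([519.9, -32.4,   0. ]))]
{'time': 0.5, 'q': array([ 1.16298558e+00,  3.19613857e-01,  1.56451761e+00,  3.33424359e-05,
        1.25739290e+00, -1.99772368e-02]), 'qd': array([ 1.01448067e-05, -1.82581657e-03, -6.17325432e-05,  7.22328413e-04,
        1.42805694e-04, -1.39683535e-03]), 'joint_torque': array([-3.62816545e-04, -4.11991096e+01, -2.32037008e+01,  7.26278988e-02,
        3.84860253e-02, -3.13812643e-05]), 'tool_pos': array([217.43726077, 532.3143077 , 213.96112843]), 'ee_rot': array([ 3.14152375e+00, -3.03486675e-05,  2.75374886e+00]), 'contact_force': array([ 0.75928824, -0.13767189, -0.12325866]), 'torque': array([-0.03646334,  0.01440742, -0.03067175]), 'width': 91.20115040345209}
```

View pics/top1.png

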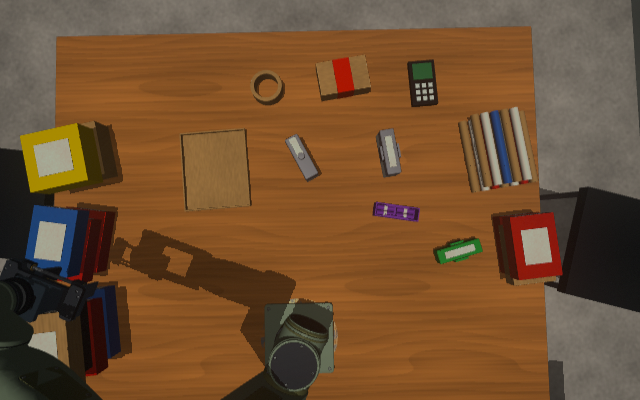

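View pics/side1.png

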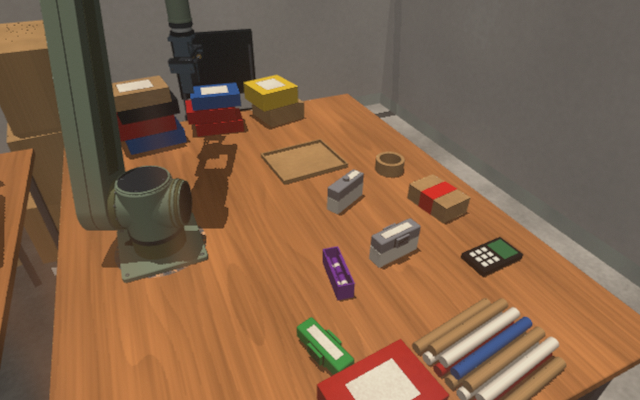

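Top view: the clipped grey cover is at about (388,152), the plain knob box at (302,158), and the tray at (216,168). The green and purple items are decoys. The side view agrees, with the ribbed tab visible at (400,240). I'll move above the sample box.

Call:
jog_arm([
  [[0.023, -0.0575, 0.002], [0, 0, 2.2], 0],
  [[0.023, -0.0575, 0.002], [0, 0, 2.2], 0],
  [[0.023, -0.0575, 0.002], [0, 0, 2.2], 0],
  [[0.023, -0.0575, 0.002], [0, 0, 2.2], 0],
  [[0.023, -0.0575, 0.002], [0, 0, 2.2], 0],
  [[0.023, -0.0575, 0.002], [0, 0, 2.2], 0],
  [[0.023, -0.0575, 0.002], [0, 0, 2.2], 0],
  [[0.023, -0.0575, 0.002], [0, 0, 2.2], 0],
  [[0.023, -0.0575, 0.002], [0, 0, 2.2], 0],
  [[0.023, -0.0575, 0.002], [0, 0, 2.2], 0],
  [[0.023, -0.0575, 0.002], [0, 0, 2.2], 0],
  [[0.023, -0.0575, 0.002], [0, 0, 2.2], 0],
], newtons=3)

```text
time: 2.0
tool_pos: [494.0, -159.8, 238.3]
ee_rot: [3.141, 0.001, -3.068]
contact_force: [0.9, 1.1, 0.3]
width: 91.0
```

Call:
jog_arm([
  [[0.023, -0.0575, 0.0], [0, 0, 2.2], 0],
  [[0.02, -0.05, 0], [0, 0, 1], 0],
  [[0, 0, 0], [0, 0, 0], 0],
])

```text
time: 2.38
tool_pos: [537.2, -268.5, 236.9]
ee_rot: [-3.141, -0.0, -3.017]
contact_force: [-0.0, -0.1, -0.4]
width: 91.2
```

```bash
python3 - <<'E'
from h import *
s=telemetry.get_state();print(s['time'],s['tool_pos'],s['ee_rot'],s['q'])
cap('wrist','w1.png'); m=eyes.camera_model('wrist');print(m['K'],ray('wrist',(320,200)))
for n in ('cover','sample_box'):
    print(n,[(np.round(d['conf'],2),np.round(d['uv']),onz('wrist',d['uv'],33 if n=='cover' else 0)) for d in tip_of('wrist',n)][:4])
E
```

```text
2.375 [ 537.16624479 -268.47400085  236.8593162 ] [-3.14130172e+00 -4.77669137e-04 -3.01655894e+00] [-4.82350317e-01  3.47635795e-01  1.46460927e+00 -5.26765341e-04
  1.32957381e+00 -2.17805453e+00]
[[309.70691629   0.         316.54994402]
 [  0.         309.70691629 201.35473438]
 [  0.           0.           1.        ]] (array([ 455.58074775, -276.88991145,  407.84082456]), array([ 0.2757617 ,  0.04759431, -0.96004701]))
cover [(np.float64(0.92), array([309., 187.]), array([ 547.8, -273.2,   33. ]))]
sample_box [(np.float64(0.97), array([306.,  49.]), array([ 372.9, -299.3,    0. ]))]
```

View pics/w1.png

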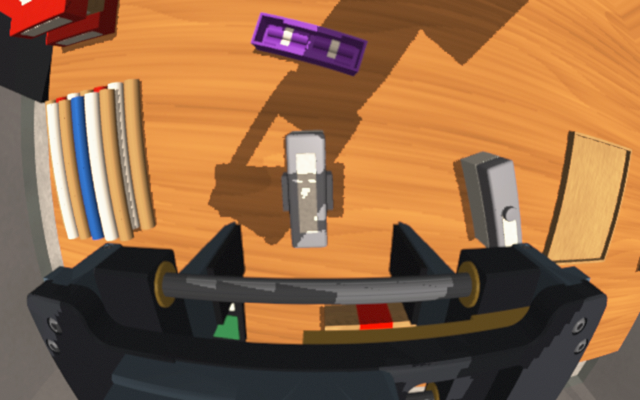

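The wrist view shows the cover's top face with corners near (287,134), (324,132), (327,246) and (290,246), and its tabs at columns 284 and 331. The plain box is well to the right.

```bash
python3 - <<'E'
from h import *
im=cv2.imread('pics/w1.png');cv2.imwrite('pics/w1c.png',cv2.resize(im[110:260,240:380],None,fx=4,fy=4,interpolation=cv2.INTER_CUBIC))
for p in [(287,134),(324.5,132),(327,246),(290,246)]: print(p,onz('wrist',p,80))
for p in [(284,174),(284,210),(330,174),(331,210)]: print('tab',p,onz('wrist',p,76))
E
```

```text
(287, 134) [ 481.9 -302.7   80. ]
(324.5, 132) [ 474.9 -263.6   80. ]
(327, 246) [ 603.8 -243.2   80. ]
(290, 246) [ 609.4 -286.    80. ]
tab (284, 174) [ 526.3 -301.5   76. ]
tab (284, 210) [ 567.6 -297.3   76. ]
tab (330, 174) [ 519.9 -251.4   76. ]
tab (331, 210) [ 560.8 -244.6   76. ]
```

View pics/w1c.png

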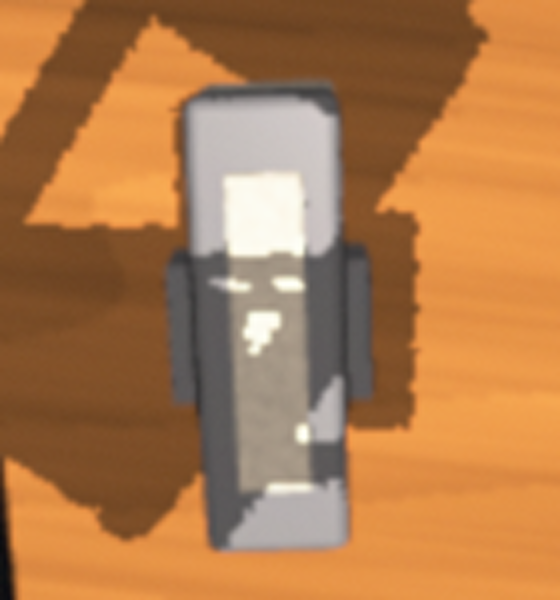

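```bash
python3 - <<'E'
from h import *
P=np.array([onz('wrist',p,80) for p in [(286.5,134.5),(324.5,134.5),(327,246),(293,247)]]);print(P)
print('c',P.mean(0),'yaw',[np.degrees(np.arctan2(*(P[b]-P[a])[1::-1])) for a,b in((0,3),(1,2))])
T=np.array([onz('wrist',p,76) for p in [(282.3,173),(283.5,210.5),(332.5,171.5),(333,210)]]);print(T,T.mean(0),[np.degrees(np.arctan2(*(T[b]-T[a])[1::-1])) for a,b in((0,1),(2,3))])
E
```

```text
[[ 482.5 -303.2   80. ]
 [ 477.5 -263.3   80. ]
 [ 603.8 -243.2   80. ]
 [ 610.3 -282.4   80. ]]
c [ 543.525 -273.025   80.   ] yaw [np.float64(9.244081340511352), np.float64(9.0424994821031)]
[[ 525.4 -303.5   76. ]
 [ 568.3 -297.9   76. ]
 [ 516.8 -249.1   76. ]
 [ 560.5 -242.3   76. ]] [ 542.75 -273.2    76.  ] [np.float64(7.437117565524652), np.float64(8.844659293793052)]
```

Call:
jog_arm([
  [[0.006, -0.0045, -0.03], [0, 0, 1.8], 0],
  [[0, 0, -0.05], [0, 0, 0], 0],
  [[0, 0, -0.047], [0, 0, 0], 0],
  [[0, 0, 0], [0, 0, 0], 0],
])

```text
time: 3.02
tool_pos: [539.8, -267.0, 108.2]
ee_rot: [3.136, -0.006, -2.98]
contact_force: [-0.0, -0.1, 0.5]
width: 91.3
```

```bash
python3 - <<'E'
from h import *
s=telemetry.get_state();print(s['time'],s['tool_pos'],s['ee_rot'])
im=cap('wrist','w2.png')
cv2.imwrite('pics/w2c.png',cv2.resize(im[120:320,200:440,::-1],None,fx=3,fy=3,interpolation=cv2.INTER_CUBIC))
E
```

```text
3.025 [ 539.81088429 -266.95671377  108.24521255] [ 3.13645064 -0.00648567 -2.97977053]
```

View pics/w2c.png

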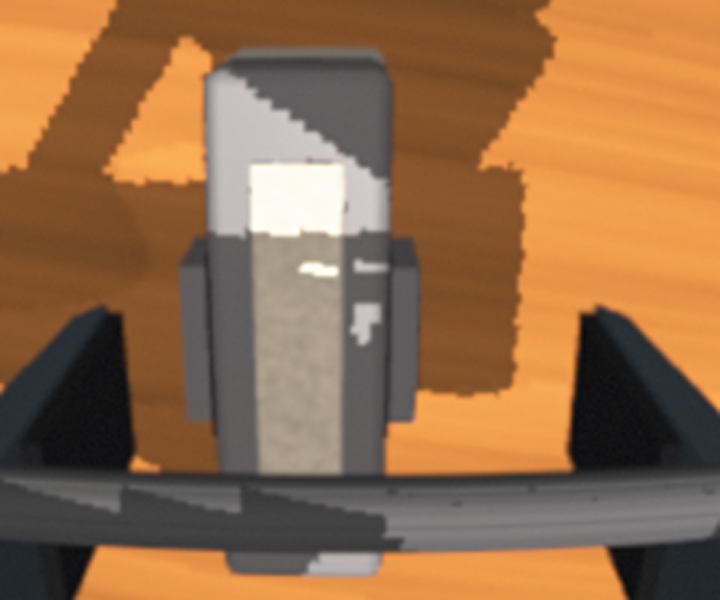

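```bash
python3 - <<'E'
from h import *
P=np.array([onz('wrist',(200+a/3,120+b/3),80) for a,b in [(207,72),(390,66),(380,573),(230,573)]]);print(P)
print('c',P.mean(0),'yaw',[np.degrees(np.arctan2(*(P[b]-P[a])[1::-1])) for a,b in((0,3),(1,2))])
T=np.array([onz('wrist',(200+a/3,120+b/3),76) for a,b in [(181,265),(187,420),(418,265),(415,420)]]);print(T,T.mean(0),[np.degrees(np.arctan2(*(T[b]-T[a])[1::-1])) for a,b in((0,1),(2,3))])
s=telemetry.get_state();print(s['time'],s['tool_pos'],s['ee_rot'],s['q'],s['contact_force'])
E
```

```text
[[ 486.6 -308.7   80. ]
 [ 479.1 -269.5   80. ]
 [ 608.9 -249.1   80. ]
 [ 615.8 -288.5   80. ]]
c [ 547.6  -278.95   80.  ] yaw [np.float64(8.886070283290962), np.float64(8.931820891351812)]
[[ 532.8 -309.8   76. ]
 [ 573.3 -304.3   76. ]
 [ 523.9 -254.9   76. ]
 [ 563.8 -248.2   76. ]] [ 548.45 -279.3    76.  ] [np.float64(7.7335980990228625), np.float64(9.532166683197406)]
3.075 [ 541.86353511 -268.25481261  110.96892894] [ 3.14013880e+00 -1.63771660e-03 -2.97999776e+00] [-4.78812593e-01  4.45488038e-01  1.64142730e+00  2.14977915e-04
  1.05685925e+00 -2.21130851e+00] [0.09485442 0.14814873 1.0607413 ]
```

Call:
jog_arm([
  [[0, 0, 0], [0, 0, 0], 0],
  [[0, 0, 0], [0, 0, 0], 0],
])

```text
time: 3.32
tool_pos: [543.7, -270.1, 113.4]
ee_rot: [-3.139, 0.004, -2.981]
contact_force: [-0.6, -1.1, -0.2]
width: 91.1
```

```bash
python3 - <<'E'
from h import *
s=telemetry.get_state();print(s['time'],s['tool_pos'],s['ee_rot'],s['qd'].round(3))
m=eyes.camera_model('wrist');np.savez('m3.npz',R=m['R'],t=m['t'],K=m['K'])
im=cap('wrist','w3.png')
cv2.imwrite('pics/w3c.png',cv2.resize(im[120:320,200:440,::-1],None,fx=3,fy=3,interpolation=cv2.INTER_CUBIC))
s=telemetry.get_state();print(s['time'],s['tool_pos'],s['ee_rot'])
E
```

```text
3.325 [ 543.68548325 -270.09711741  113.4073744 ] [-3.13905717  0.00354893 -2.98108855] [-0.003  0.007  0.009 -0.    -0.001 -0.   ]
3.375 [ 543.37157508 -270.03756095  112.97405572] [-3.13959946e+00  2.86631338e-03 -2.98123474e+00]
```

View pics/w3c.png

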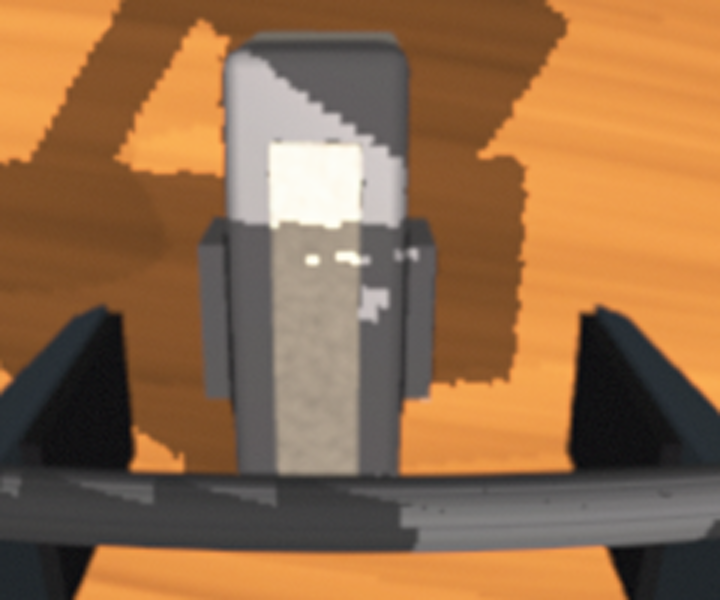

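```bash
python3 - <<'E'
from h import *
m3=np.load('m3.npz')
class E0:
    camera_model=staticmethod(lambda n:m3)
import h; h.eyes=E0
f=lambda a,b,z: onz('wrist',(200+a/3,120+b/3),z)
T=np.array([f(a,b,76) for a,b in [(200,246),(207,398),(435,246),(430,398)]]);print(T,T.mean(0),[np.degrees(np.arctan2(*(T[b]-T[a])[1::-1])) for a,b in((0,1),(2,3))])
P=np.array([f(a,b,80) for a,b in [(226,55),(408,55)]]);print(P, P.mean(0)+66*np.array([np.cos(.157),np.sin(.157),0]))
E
```

```text
[[ 530.2 -308.1   76. ]
 [ 569.6 -302.2   76. ]
 [ 521.4 -253.5   76. ]
 [ 560.4 -247.2   76. ]] [ 545.4  -277.75   76.  ] [np.float64(8.516543001449675), np.float64(9.17620334037616)]
[[ 484.4 -307.2   80. ]
 [ 478.2 -267.7   80. ]] [ 546.48825245 -277.13051639   80.        ]
```

The settled view puts the tab midpoint at crop column 317, against 351 for the finger midpoint. The gripper therefore needs about 7.7 mm in -y and 2 mm in +x.

Call:
jog_arm([
  [[0.002, -0.0077, -0.005], [0, 0, 0], 0],
  [[0, 0, -0.02], [0, 0, 0], 0],
  [[0, 0, -0.02], [0, 0, 0], 0],
  [[0, 0, -0.01], [0, 0, 0], 0],
  [[0, 0, -0.005], [0, 0, 0], 0],
  [[0, 0, 0], [0, 0, 0], 0],
  [[0, 0, 0], [0, 0, 0], 0],
  [[0, 0, 0], [0, 0, 0], 0],
  [[0, 0, 0], [0, 0, 0], 0],
])

```text
time: 4.5
tool_pos: [544.6, -277.4, 51.3]
ee_rot: [-3.141, 0.001, -2.981]
contact_force: [-0.2, -0.2, -0.1]
width: 90.9
```

```bash
python3 - <<'E'
from h import *
s=telemetry.get_state();print(s['time'],s['tool_pos'],s['ee_rot'],s['qd'].round(3),s['contact_force'])
m=eyes.camera_model('wrist');np.savez('m3.npz',R=m['R'],t=m['t'],K=m['K'])
im=cap('wrist','w4.png')
cv2.imwrite('pics/w4c.png',cv2.resize(im[80:320,200:440,::-1],None,fx=2.5,fy=2.5,interpolation=cv2.INTER_CUBIC))
E
```

```text
4.5 [ 544.61149092 -277.4456532    51.33613703] [-3.14126749e+00  5.07730324e-04 -2.98128320e+00] [ 0.002  0.002  0.001  0.    -0.002 -0.002] [-0.19484888 -0.22824783 -0.0943177 ]
```

View pics/w4c.png

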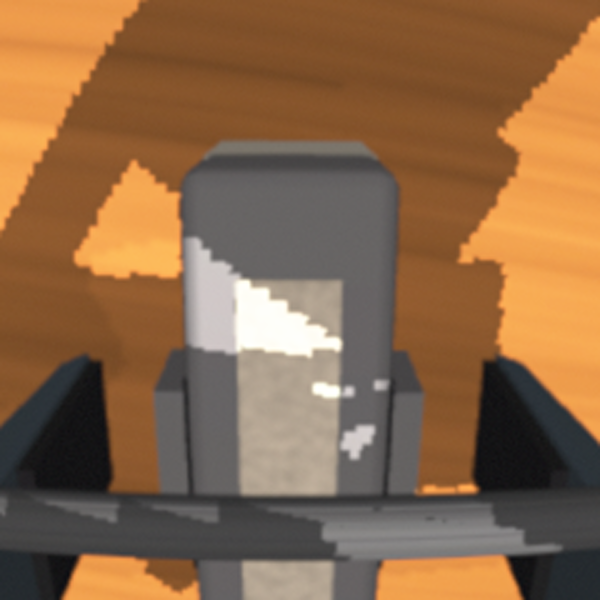

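```bash
python3 - <<'E'
import numpy as np
m3=np.load('m3.npz')
import h
class E0: camera_model=staticmethod(lambda n:m3)
h.eyes=E0
f=lambda a,b,z: h.onz('wrist',(200+a/2.5,80+b/2.5),z)
u=np.array([np.cos(.157),np.sin(.157),0])
P=(f(157,389,76)+f(422,391,76))/2;print('tab',P+20*u)
P=(f(185,170,79)+f(397,170,79))/2;print('end',P+65.5*u)
E
```

```text
tab [ 545.0040159  -277.82288375   76.        ]
end [ 544.99440206 -277.6086943    79.        ]
```

Call:
jog_arm([
  [[0.0005, -0.0002, -0.0073], [0, 0, 0], 0],
  [[0, 0, 0], [0, 0, 0], 0],
  [[0, 0, 0], [0, 0, 0], 0.25],
  [[0, 0, 0], [0, 0, 0], 0.35],
  [[0, 0, 0], [0, 0, 0], 0.4],
  [[0, 0, 0], [0, 0, 0], 0.45],
  [[0, 0, 0], [0, 0, 0], 0.55],
  [[0, 0, 0], [0, 0, 0], 0.7],
  [[0, 0, 0], [0, 0, 0], 1],
  [[0, 0, 0], [0, 0, 0], 1],
  [[0, 0, 0], [0, 0, 0], 1],
], newtons=18)

```text
time: 5.92
tool_pos: [545.1, -277.7, 44.0]
ee_rot: [-3.141, 0.0, -2.981]
contact_force: [-1.1, 0.6, 4.2]
width: 43.4
```

Call:
jog_arm([
  [[0, 0, 0.003], [0, 0, 0], 1],
  [[0, 0, 0.004], [0, 0, 0], 1],
  [[0, 0, 0.005], [0, 0, 0], 1],
  [[0, 0, 0.005], [0, 0, 0], 1],
  [[0, 0, 0.005], [0, 0, 0], 1],
  [[0, 0, 0], [0, 0, 0], 1],
])

```text
time: 6.68
tool_pos: [545.3, -277.7, 66.3]
ee_rot: [-3.141, 0.001, -2.981]
contact_force: [-0.4, 0.8, -1.7]
width: 42.8
```

```bash
python3 - <<'E'
from h import *
im=cap('side','s2.png')
cv2.imwrite('pics/s2c.png',cv2.resize(im[150:300,300:480,::-1],None,fx=4,fy=4,interpolation=cv2.INTER_CUBIC))
s=telemetry.get_state();print(s['time'],s['tool_pos'],s['contact_force'],s['width'])
E
```

```text
6.725 [ 545.05214292 -277.62632892   65.9578957 ] [-0.35324961 -0.35515925 -0.37593683] 43.38268484384754
```

View pics/s2c.png

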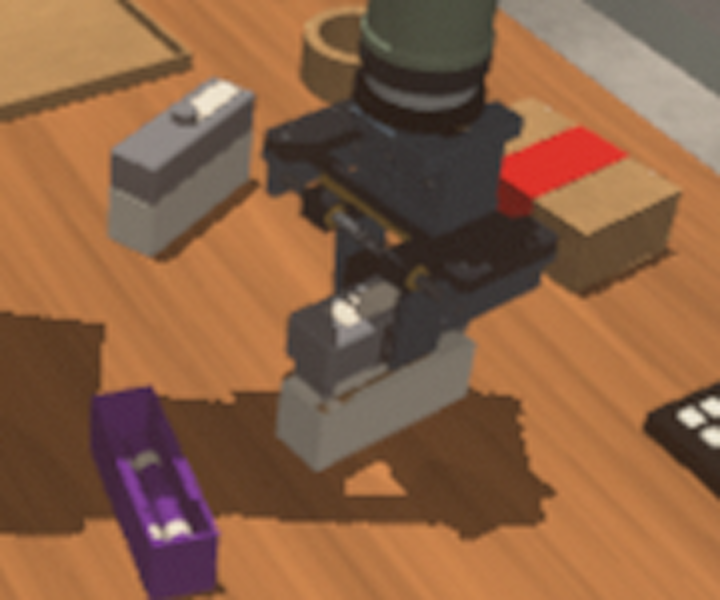

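The cover is free and the box stayed on the table; the side view shows bare box walls under the cover. Next I'll lift higher, carry the cover over and refine the tray centre.

Call:
jog_arm([
  [[0, 0, 0.01], [0, 0, 0], 1],
  [[0, 0, 0.02], [0, 0, 0], 1],
  [[0, 0, 0.025], [0, 0, 0], 1],
  [[0, 0, 0.025], [0, 0, 0], 1],
  [[0, 0, 0.02], [0, 0, 0], 1],
  [[0, 0.01, 0.015], [0, 0, 0], 1],
  [[0, 0.02, 0.005], [0, 0, 0], 1],
  [[-0.002, 0.03, 0], [0, 0, 0], 1],
  [[-0.003, 0.04, 0], [0, 0, 0], 1],
  [[-0.003, 0.045, 0], [0, 0, 0], 1],
  [[-0.003, 0.045, 0], [0, 0, 0], 1],
  [[-0.003, 0.045, 0], [0, 0, 0], 1],
])

```text
time: 8.22
tool_pos: [529.6, -39.8, 185.1]
ee_rot: [3.141, -0.001, -2.981]
contact_force: [0.2, -0.1, -1.8]
width: 43.3
```

```bash
python3 - <<'E'
from h import *
P=np.array([onz('top',p,16) for p in [(182,135),(246,129),(251,206),(187,209)]]);print(P,P.mean(0))
s=telemetry.get_state();print(s['time'],s['tool_pos'],s['ee_rot'],s['contact_force'],s['width'],s['q'])
E
```

```text
[[622.  344.8  16. ]
 [636.  148.5  16. ]
 [399.6 136.5  16. ]
 [394.9 330.8  16. ]] [513.125 240.15   16.   ]
8.225 [529.6361241  -39.81795964 185.07871016] [ 3.14055304e+00 -1.49399336e-03 -2.98072688e+00] [ 0.20702904 -0.0795019  -1.82487796] 43.31235897400678 [-9.70867975e-02  2.72502331e-01  1.70880735e+00  6.80139395e-04
  1.16199283e+00 -1.82901902e+00]
```

Call:
jog_arm([
  [[-0.003, 0.045, 0], [0, 0, 0], 1],
  [[-0.003, 0.045, 0], [0, 0, 0], 1],
  [[-0.003, 0.045, 0], [0, 0, 0], 1],
  [[-0.003, 0.045, 0], [0, 0, 0], 1],
  [[-0.002, 0.04, 0], [0, 0, 0], 1],
  [[-0.002, 0.03, 0], [0, 0, 0], 1],
  [[0, 0.02, 0], [0, 0, 0], 1],
  [[0, 0.008, -0.01], [0, 0, 0], 1],
  [[0, 0, -0.02], [0, 0, 0], 1],
  [[0, 0, -0.02], [0, 0, 0], 1],
  [[0, 0, -0.01], [0, 0, 0], 1],
  [[0, 0, 0], [0, 0, 0], 1],
])

```text
time: 9.72
tool_pos: [514.4, 234.7, 124.8]
ee_rot: [-3.141, -0.002, -2.982]
contact_force: [0.2, -0.6, -0.2]
width: 43.3
```

```bash
python3 - <<'E'
from h import *
s=telemetry.get_state();print(s['time'],s['tool_pos'],s['ee_rot'],s['contact_force'],s['width'])
a=cap('side','s3.png');b=cap('wrist','w5.png')
cv2.imwrite('pics/c5.png',np.hstack([cv2.resize(a[60:240,220:400,::-1],(400,400)),cv2.resize(b[50:350,150:450,::-1],(400,400))]))
E
```

```text
9.725 [514.43802788 234.74787612 124.76744538] [-3.14102101e+00 -2.07307070e-03 -2.98200663e+00] [ 0.20207133 -0.58172821 -0.22347077] 43.291956161901815
```

View pics/c5.png

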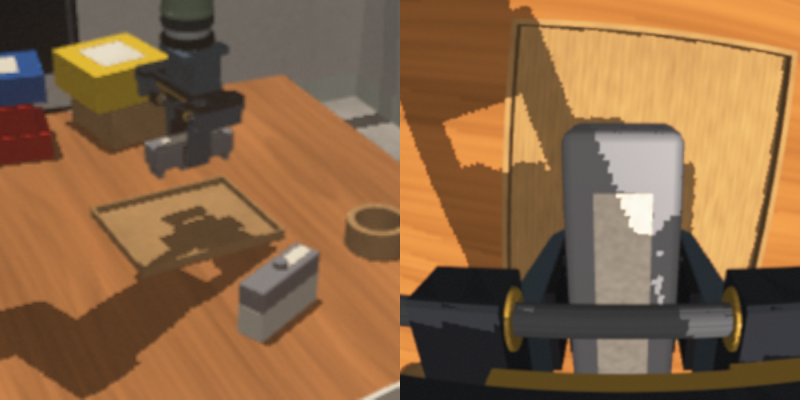

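The cover is held level, right way up, over the middle of the tray. Lowering it now.

Call:
jog_arm([
  [[0, 0.005, -0.015], [0, 0, 0], 1],
  [[0, 0, -0.025], [0, 0, 0], 1],
  [[0, 0, -0.025], [0, 0, 0], 1],
  [[0, 0, -0.02], [0, 0, 0], 1],
  [[0, 0, -0.01], [0, 0, 0], 1],
  [[0, 0, -0.006], [0, 0, 0], 1],
  [[0, 0, -0.003], [0, 0, 0], 1],
  [[0, 0, 0], [0, 0, 0], 1],
  [[0, 0, 0], [0, 0, 0], 1],
])

```text
time: 10.95
tool_pos: [515.3, 240.6, 22.2]
ee_rot: [3.141, 0.001, -2.981]
contact_force: [0.5, -0.8, -1.0]
width: 43.2
```

Call:
jog_arm([
  [[0, 0, -0.003], [0, 0, 0], 1],
  [[0, 0, -0.002], [0, 0, 0], 1],
  [[0, 0, 0], [0, 0, 0], 1],
  [[0, 0, 0], [0, 0, 0], 1],
])

```text
time: 11.45
tool_pos: [515.0, 240.4, 16.6]
ee_rot: [3.141, -0.0, -2.981]
contact_force: [-0.1, 0.1, -1.4]
width: 43.6
```

Call:
jog_arm([
  [[0, 0, -0.001], [0, 0, 0], 1],
  [[0, 0, -0.001], [0, 0, 0], 1],
  [[0, 0, 0], [0, 0, 0], 1],
  [[0, 0, 0], [0, 0, 0], 1],
])

```text
time: 11.95
tool_pos: [515.0, 240.4, 15.0]
ee_rot: [3.141, 0.0, -2.981]
contact_force: [-1.1, -0.5, 2.3]
width: 43.0
```

Call:
jog_arm([
  [[0, 0, -0.0005], [0, 0, 0], 1],
  [[0, 0, 0], [0, 0, 0], 1],
  [[0, 0, 0], [0, 0, 0], 1],
])

```text
time: 12.32
tool_pos: [515.0, 240.4, 14.9]
ee_rot: [3.141, 0.0, -2.981]
contact_force: [-2.1, -0.6, 6.6]
width: 43.4
```

Contact confirmed: the force rose to 6.6 N and the height stopped at 14.9 mm. I'll release slowly and retreat.

Call:
jog_arm([
  [[0, 0, 0], [0, 0, 0], 0.5],
  [[0, 0, 0], [0, 0, 0], 0.42],
  [[0, 0, 0], [0, 0, 0], 0.35],
  [[0, 0, 0], [0, 0, 0], 0.2],
  [[0, 0, 0], [0, 0, 0], 0],
  [[0, 0, 0], [0, 0, 0], 0],
  [[0, 0, 0], [0, 0, 0], 0],
])

```text
time: 13.2
tool_pos: [514.9, 240.4, 14.1]
ee_rot: [3.142, -0.0, -2.981]
contact_force: [0.0, -0.7, -0.1]
width: 91.1
```

Call:
jog_arm([
  [[0, 0, 0.01], [0, 0, 0], 0],
  [[0, 0, 0.03], [0, 0, 0], 0],
  [[0, 0, 0.04], [0, 0, 0], 0],
  [[0, 0, 0.04], [0, 0, 0], 0],
  [[0, 0, 0.04], [0, 0, 0], 0],
  [[0, 0, 0.02], [0, 0, 0], 0],
  [[0, 0, 0], [0, 0, 0], 0],
  [[0, 0, 0], [0, 0, 0], 0],
])

```text
time: 14.2
tool_pos: [514.3, 240.1, 193.4]
ee_rot: [-3.141, -0.002, -2.981]
contact_force: [-0.4, 0.3, 0.0]
width: 91.3
```

```bash
python3 - <<'E'
from h import *
s=telemetry.get_state();print(s['time'],s['tool_pos'],s['contact_force'],s['width'])
a=cap('side','s4.png');b=cap('wrist','w6.png')
for n in ('cover','sample_box','plain_box'):
    print(n,[(np.round(d['conf'],2),np.round(d['uv']),onz('side',d['uv'],4 if n=='cover' else 0)) for d in tip_of('side',n)][:4])
cv2.imwrite('pics/c6.png',np.hstack([cv2.resize(a[120:300,250:430,::-1],(400,400)),cv2.resize(b[50:350,150:450,::-1],(400,400))]))
E
```

```text
14.2 [514.29032154 240.1260704  193.3908535 ] [-0.38323631  0.32918591  0.00916107] 91.34763448206395
cover [(np.float64(0.76), array([308., 164.]), array([519.9, 216.9,   4. ])), (np.float64(0.67), array([323., 355.]), array([ 251.4, -481.6,    4. ]))]
sample_box [(np.float64(0.74), array([337., 279.]), array([ 371.8, -301.5,    0. ])), (np.float64(0.69), array([394., 250.]), array([ 554.6, -272.4,    0. ]))]
plain_box [(np.float64(0.82), array([344., 202.]), array([534.5, -26. ,   0. ]))]
```

View pics/c6.png

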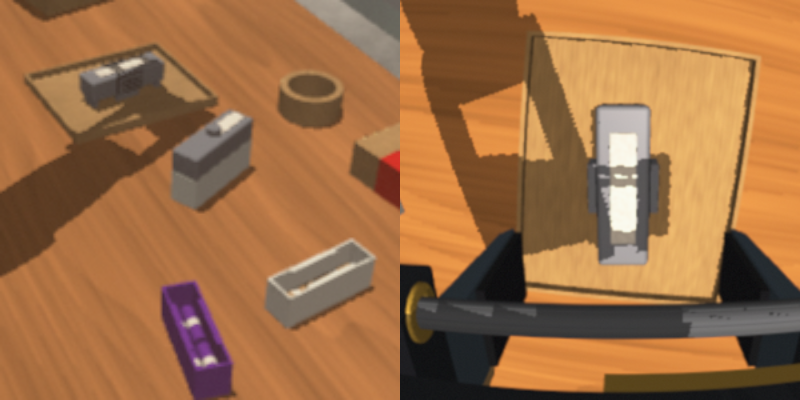

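The cover is upright in the middle of the tray. The sample box stands open where it was, and the plain box is undisturbed.

```bash
python3 -c "
from h import *
print(manip.job_done())"
```

```text
the job is handed in; nothing more can be done
None
```

The sample box is open and its cover is lying right way up near the middle of the cardboard tray. I handed the job in at about 14 s of robot time, and it reports no verdict.

- **Removing the cover:** I gripped both ribbed tabs centrally at 18 N, which closed the fingers to about 43 mm, so the tabs were fully in. I then lifted the cover straight up, and the side camera showed the box staying on the table.
- **Setting it down:** I kept the tabs pressed all the way and lowered the cover until the contact force rose to about 6.6 N. Then I opened the fingers slowly and backed off to about 190 mm above the table.
- **Last checks:** The final side and wrist pictures show the cover upright in the tray and the sample box open and standing. The plain knob box looked untouched, and the gripper was clear with near-zero force. I did not check that the tubes can be seen inside the box.
- **Disagreements:**
  - My first wrist measurement, used on the way in, was 4–5 mm off. I corrected it from a closer look before gripping.
  - The networks' final side-view position for the sample box was about 10 mm from where I gripped the cover. Their position for the set-down cover was about 24 mm from where I released it. Their other side-view readings were off by similar amounts, and the pictures showed nothing displaced.

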